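Squeeze off the snap-fit cover of the battery box

ROBOT

A 6-joint arm with a two-finger parallel gripper is mounted at the origin on a cart in front of the work surface, level with it; the furniture and walls round the work are solid. World frame = base frame: x ahead of the robot, y to its left, z up, the work surface at z = 0. Lengths are in m, angles in rad, forces in N, time in s.
With the tool pointing down it reaches from about 0.225 to 0.875 m from the base axis. Payload 3.4 kg.
Tool frame: the origin (TCP) lies at the very end of the fingers, on their centre line; the grasp point (between the pads) lies 19 mm behind it; z points along the fingers, y is the line along which they close (so a half turn about z gives the same grasp; the last joint's range is limited). The gripper opens to 85 mm and grips with 20 to 120 N. Pads are 22 mm wide; open, the fingers measure 114 mm over their backs; the gripper's body (76 mm by 85 mm) begins 54 mm behind the grasp point. The pads swing forward as they close: fully open they stand 13 mm farther back than shut.
Start: joints at [1.083, 0.276, 1.505, -0, 1.361, -0.121], TCP at [0.206, 0.537, 0.231] pointing down, gripper open.
Joint ranges: [-2.89, 2.89], [-0.75, 2.08], [0.22, 2.7], [-1.18, 4.32], [0.11, 2.71], [-2.7, 2.7]. Speed limits (rad/s): [2.57, 2.57, 3.14, 3.14, 3.14, 3.14].

INTERFACE

Orientations are given as a unit quaternion [w, x, y, z].
In Python, from rig import readout, vision, manip gives the robot as it stands.
- The arm moves only by the shell command python3 -m handwheel 'ROWS' [FORCE]. ROWS is JSON, a list of rows, each a list of 3 entries, a list of its own where there are three numbers: the shift along the tool's x, y, z in mm, then the turn, a rotation vector about the tool's x, y, z in units of 6 degrees (1.0 is 6 degrees), then the closure, from -1 (fully open) to 1 (shut), so that 0 is half open. A call has 1 to 20 rows; each row shifts and turns the commanded pose from where the row before left it, along the tool's axes as they then stand; what a row does not reach is not made up. A row lasts 1/8 s, in which the tool goes at most 62.5 mm and 10.7 degrees, less where a joint would pass 70% of its speed; a pose out of reach is approached as far as the arm can. A call is refused whole if a number of a shift passes 62.5 or a number of a turn 1, either way. A call with a gripper value outside its range is refused whole. The fingers move at their own pace and stop on an object; FORCE is the grip in N (left out, the last holds). Time passes only in rows, so rows that do not move let the fingers close. It gives the time, the measured TCP pose, the force, the opening and the grip force at its end, in the units of the state.
- readout.get_state(): the state, without advancing time (a new reading comes with each control period).
- vision.get_image(name): name is "scene" or "top" or "wrist"; returns the picture (480x640x3 uint8, blue, green, red); there is no depth.
- vision.camera_params(name): a dict with "intrinsics" (3x3 intrinsics, pixels), "rvec" (rotation vector, rad) and "tvec" (3), from world to camera coordinates, as OpenCV has them; the wrist camera has in their place "hand_eye" (4x4, takes a point from camera to tool coordinates, whose origin is the TCP and whose axes are the flange's). Camera axes: x right, y down, z forward; pixel columns grow to the right and rows downward; lengths in m; the calibration is good to about 2 mm. The wrist camera is an equidistant fisheye: a pixel r from the principal point sees the ray r / f radians off the axis. A picture is of the moment at which its call begins: read the wrist's pose just before it. camera_params takes no time and is no camera call.
- manip.sign_off(): hands the job in; it is judged then, once.
The state is a dict: "clock": time; "qpos": joint angles; "qd": joint speeds; "effort": joint torques, N m; "position": TCP position; "ee_rot": TCP orientation; "contact_force": force on the tool from outside, world axes, zero at the start; "moment": the same for the moment, N m; "width": finger opening in m; "gripper_force": force on a finger pad.
Only numpy, scipy, OpenCV 4.12 (cv2) and the standard library are available. Lean on these libraries where they do the work, as an engineer would, in place of code of your own. Each camera call takes 0.05 s, during which the arm holds its last target. There are 200 camera calls.

TASK

Open the battery box of the layout lights so that its cells can be changed: squeeze the two opposite side tabs of its cover fully in together with a light grip, and lift the cover straight up off the box. The plastic is brittle: centre the grip by feel so that the cover is not shoved sideways or pressed down hard against the box, and do not pull while a catch is still hooked. Lay the cover gently in the middle of the metal tray, right way up and flat, let go of it, and leave the paint pot, the tape measure and the screwdriver where they are.

Things in the scene. Friction and masses are not known exactly. Their poses are not given: they have to be found in the camera images.
- battery_box: The box, fixed to the bench: grey, open, 100 (x) x 60 (y) mm, 3 mm walls, on a plywood foot 150 x 80 x 9 mm. Origin: centre of the foot's underside, on the bench; z up. Rim at z = 44 mm. Inside each long wall (y = +-27 mm) a ledge 34 mm long sticks 5 mm inward at z = 32 to 37 mm; the catches hook under these. Brittle: keep the net push or pull on the cover under 7 N any way.
- cover: Loose black cover, 0.09 to 0.15 kg, at first closed on the box, axes along the box's. Origin: centre of the underside of its rim plate (100 x 60 x 4 mm), which lies on the box's rim; z up. On the plate a raised part 70 (x) x 40 (y) mm, top at z = 26 mm, with a spring tab amid each long side. Below, end skirts at x = +-43.5 mm plug 24 mm into the box with about 1 mm of play; off the box it stands on them.
- tab_left (a joint): How far the tab on the cover's +y side is pressed in, m: 0 = at rest, hooked; 0.0055 = fully in, at its stop. The hook overlaps its ledge by 2 to 4 mm. Spring: 1.7 N to start, then 2.8 N per mm, 17 N fully in. Each tab springs by itself: an off-centre grip presses one deeper and shoves the cover sideways with the difference of the two forces.
- tab_right (a joint): The same for the tab on the -y side.
- tab_left_pad (a point): Middle of the outer face of the left (+y) tab, at y = +29.5 mm of the cover: a grey ribbed button 24 mm wide (x), 15 mm high (z = 6 to 21 mm of the cover); moves with the tab. The two faces are 59 mm apart at rest, 48 mm with both tabs fully in. The top of the rim plate lies 2 mm below the button and reaches out as far, so fingertips must stay above it.
- tab_right_pad (a point): The same for the right (-y) tab.
- tray: The tray: a loose, plain, shallow metal tray 140 (x) x 130 (y) x 20 mm, 4 mm walls and floor, 0.7 kg. Origin at the centre of its underside, z up. A cover that stands in it on its skirts has its origin 28 mm above the tray's origin, clear of the rim.
- paint_pot: Bystander: small paint pot with a flip cap, 61 x 50 x 55 mm, origin under its middle.
- tape_measure: Bystander: tape measure in an orange shell lying on its side, 66 x 78 x 38 mm, origin under its middle.
- screwdriver: Bystander: screwdriver with a black handle lying on the bench, 198 mm long in its y, 28 mm high, origin under its middle.

How it is judged:
On the way, in this order (a step that is already met when the one before it is completed fails the run):
1. both tabs are squeezed in (at least 4 mm each) while the cover still sits on the box (value of joint each of tab_left, tab_right above 0.004 m and z of cover in the frame of battery_box below 0.048 m and horizontal distance between cover and battery_box below 0.006 m), for 0.1 s.
2. the cover is lifted clear of the box, upright (z of cover in the frame of battery_box above 0.072 m and angle between cover's own z axis and vertical below 0.3 rad), for 0.1 s.
At the end, for the whole second after the job is handed in: The cover stands right way up and flat on the tray's floor (within 0.08 rad), its centre within 30 mm of the tray's centre, released and at rest (horizontal distance between cover and tray below 0.03 m and z of cover in the frame of tray between 0.024 and 0.031 m and angle between the z axis of cover and the z axis of tray, either way round below 0.08 rad and angle between cover's own z axis and vertical below 0.15 rad and linear speed of cover below 0.02 m/s and angle between tray's own z axis and vertical below 0.08 rad and contact force between the fingers and cover below 0.1 N); the robot touches nothing.
It fails at once if the cover is shoved, pressed or pulled against the box with more than 12 N (all their contacts added up) (contact force between cover and battery_box above 12 N).
It fails at once if the tabs are crushed (over 90 N, both fingers added up) (contact force between the fingers and cover above 90 N).
It fails at once if the cover is rammed into the tray (over 40 N), or falls into it (faster than 0.5 m/s just above its floor) (contact force between cover and tray above 40 N or (horizontal distance between cover and tray below 0.06 m and z of cover in the frame of tray below 0.05 m and linear speed of cover above 0.5 m/s)).
It fails at once if a bystander is moved by more than 20 mm (distance of any of paint_pot, tape_measure, screwdriver from where it was at the start of the episode above 0.02 m).
It also fails if it takes over 58 s, if anything falls off the work surface, if the arm or the gripper's body presses on something with over 40 N, if the wrist force passes 120 N, or if a joint passes its speed limit or range.

## Working session

There is one attempt and no reset: what is moved stays moved. The work goes in short steps, Python scripts to look and compute and a shell command to move; the robot and the scene stay as the last step left them, time stands still between calls to the robot, and variables do not carry over. Pictures are saved under pics/ and viewed, at most 10 in all, crops included, and the job is handed in when it is done.

```bash
mkdir -p pics; cat > h.py <<'E'
import numpy as np, cv2
from rig import readout, vision, manip
from scipy.spatial.transform import Rotation as R
def Rq(q): return R.from_quat([q[1],q[2],q[3],q[0]]).as_matrix()
def cast(name,px,z):
    p=vision.camera_params(name);K=np.array(p["intrinsics"],float)
    Rm=cv2.Rodrigues(np.array(p["rvec"],float))[0];t=np.array(p["tvec"],float).ravel()
    c=-Rm.T@t
    d=np.linalg.solve(K,np.c_[np.array(px,float),np.ones(len(px))].T).T@Rm
    return c+d*((z-c[2])/d[:,2])[:,None]
def castw(st,px,z):
    p=vision.camera_params("wrist");K=np.array(p["intrinsics"]);H=np.array(p["hand_eye"])
    u=(np.array(px,float)-K[:2,2])/[K[0,0],K[1,1]];r=np.linalg.norm(u,axis=1)
    d=np.c_[u*(np.sin(r)/np.maximum(r,1e-9))[:,None],np.cos(r)]
    W=Rq(st["ee_rot"]);c=W@H[:3,3]+st["position"];d=d@(W@H[:3,:3]).T
    return c+d*((z-c[2])/d[:,2])[:,None]
E
python3 - <<'E'
from h import *
s=readout.get_state();print({k:np.round(v,3) for k,v in s.items()}); print(Rq(s["ee_rot"]).round(3))
for n in("top","scene"): cv2.imwrite(f"pics/{n}0.png",vision.get_image(n))
print(vision.camera_params("wrist"))
E
```

```text
{'clock': np.float64(0.0), 'qpos': array([ 1.083,  0.277,  1.506, -0.   ,  1.361, -0.121]), 'qd': array([ 0.001,  0.001, -0.   ,  0.   , -0.002, -0.001]), 'effort': array([-0.0000e+00, -4.1675e+01, -2.4581e+01,  0.0000e+00,  1.1000e-02,
       -0.0000e+00]), 'position': array([0.206, 0.536, 0.23 ]), 'ee_rot': array([-0.   ,  0.182,  0.983, -0.001]), 'contact_force': array([ 0.197, -0.795,  0.693]), 'moment': array([-0.031, -0.068, -0.009]), 'gripper_force': np.float64(0.0), 'width': np.float64(0.085)}
[[-0.933  0.359 -0.001]
 [ 0.359  0.933 -0.002]
 [ 0.    -0.002 -1.   ]]
{'intrinsics': array([[371.64829954,   0.        , 317.67876899],
       [  0.        , 371.64829954, 241.30895807],
       [  0.        ,   0.        ,   1.        ]]), 'hand_eye': array([[ 1.17585396e-04, -9.50040169e-01, -3.12127640e-01,
         8.07754744e-02],
       [ 9.99999931e-01,  2.21298759e-04, -2.96857154e-04,
         4.34549530e-04],
       [ 3.51099680e-04, -3.12127584e-01,  9.50040130e-01,
        -1.44322515e-01],
       [ 0.00000000e+00,  0.00000000e+00,  0.00000000e+00,
         1.00000000e+00]])}
```

View pics/top0.png

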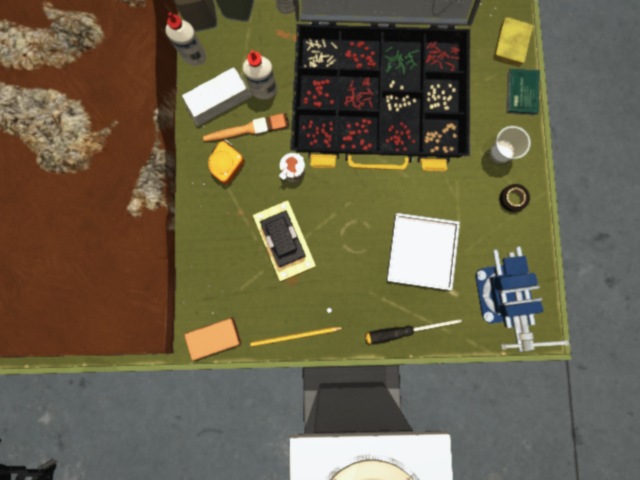

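View pics/scene0.png

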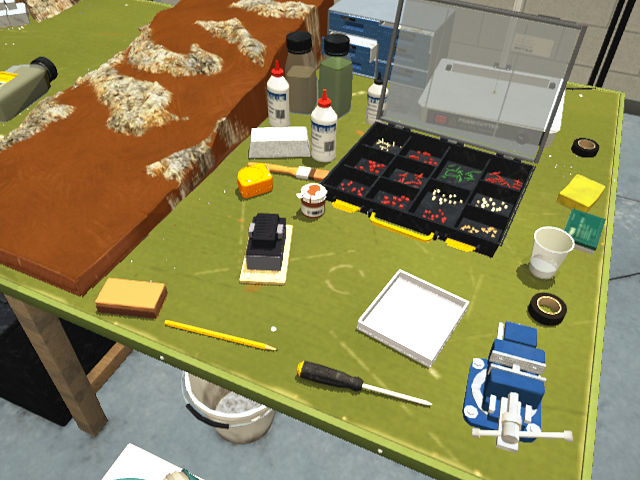

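Top view: battery box on its pale foot at about (284,240), long axis roughly along image rows (tilted about 20°). The tray is at (424,252), the pot at (291,167), the tape at (225,162) and the screwdriver at (410,332).

```bash
python3 - <<'E'
from h import *
im=cv2.imread("pics/top0.png")
print(cast("top",[[284,240],[424,252],[291,167],[225,162],[410,332],[370,470]],0).round(3))
hsv=cv2.cvtColor(im,cv2.COLOR_BGR2HSV)
def rect(m,box,z,zc=None):
    x0,y0,x1,y1=box;mm=np.zeros_like(m);mm[y0:y1,x0:x1]=m[y0:y1,x0:x1]
    n,l,s,c=cv2.connectedComponentsWithStats(mm);k=1+np.argmax(s[1:,4])
    pts=np.argwhere(l==k)[:,::-1]
    w=cast("top",pts,z)[:,:2].astype(np.float32)*1000
    r=cv2.minAreaRect(w);print(r,s[k]);print(cv2.boxPoints(r).round(0).tolist())
print(hsv[215,262],hsv[240,285],hsv[252,424],hsv[270,240])
foot=((hsv[...,2]>150)&(hsv[...,1]>30)&(hsv[...,1]<140)).astype(np.uint8)
rect(foot,(240,190,330,290),.009)
rect(((hsv[...,2]<70)).astype(np.uint8),(250,195,320,285),.060)
rect(((hsv[...,2]>180)&(hsv[...,1]<40)).astype(np.uint8),(375,200,475,300),.02)
E
```

```text
[[ 0.548  0.163  0.   ]
 [ 0.514 -0.128  0.   ]
 [ 0.705  0.145  0.   ]
 [ 0.721  0.286  0.   ]
 [ 0.352 -0.091  0.   ]
 [ 0.087  0.001  0.   ]]
[ 31  32 244] [13 27 65] [100   3 249] [ 29 134 105]
((547.5122680664062, 162.4580841064453), (152.40948486328125, 82.82780456542969), 21.795305252075195) [ 253  200   63   81 1309]
[[461.0, 173.0], [492.0, 96.0], [634.0, 152.0], [603.0, 229.0]]
((548.9672241210938, 162.71109008789062), (85.2881851196289, 51.791900634765625), 21.200695037841797) [262 215  36  46 637]
[[500.0, 171.0], [519.0, 123.0], [598.0, 154.0], [579.0, 202.0]]
((515.466064453125, -123.57748413085938), (130.69403076171875, 140.70069885253906), 80.09947204589844) [ 388  213   72   77 4315]
[[435.0, -176.0], [574.0, -200.0], [596.0, -71.0], [457.0, -47.0]]
```

```bash
python3 -m handwheel '[[[-57,-28,0],[0,0,0],-1],[[-57,-28,0],[0,0,0],-1],[[-57,-28,0],[0,0,0],-1],[[-57,-28,0],[0,0,0],-1],[[-57,-28,0],[0,0,0],-1],[[-57,-28,0],[0,0,0],-1],[[-57,-28,0],[0,0,0],-1],[[-54,-30,0],[0,0,0],-1],[[0,0,0],[0,0,-0.9],-1],[[0,0,0],[0,0,-0.9],-1],[[0,0,0],[0,0,-0.9],-1],[[0,0,0],[0,0,-0.9],-1],[[0,0,10],[0,0,-0.9],-1],[[0,0,20],[0,0,-0.9],-1],[[0,0,20],[0,0,-0.9],-1],[[0,0,10],[0,0,-0.8],-1],[[0,0,0],[0,0,0],-1],[[0,0,0],[0,0,0],-1]]' 20
python3 - <<'E'
from h import *
s=readout.get_state();print({k:np.round(s[k],4) for k in("clock","position","contact_force","moment","width")}); print(Rq(s["ee_rot"]).round(4))
im=vision.get_image("wrist");cv2.imwrite("pics/w1.png",im)
E
```

```text
clock: 2.35
position: [0.5435, 0.1686, 0.1716]
ee_rot: [0.0, -0.187, 0.982, 0.0]
contact_force: [-0.4, 0.2, -0.3]
width: 0.0854
gripper_force: 0.0
{'clock': np.float64(2.35), 'position': array([0.5435, 0.1686, 0.1716]), 'contact_force': array([-0.4147,  0.1793, -0.3184]), 'moment': array([-0.0329, -0.0072, -0.0081]), 'width': np.float64(0.0854)}
[[-9.303e-01 -3.668e-01  5.000e-04]
 [-3.668e-01  9.303e-01  2.000e-04]
 [-5.000e-04 -0.000e+00 -1.000e+00]]
```

View pics/w1.png

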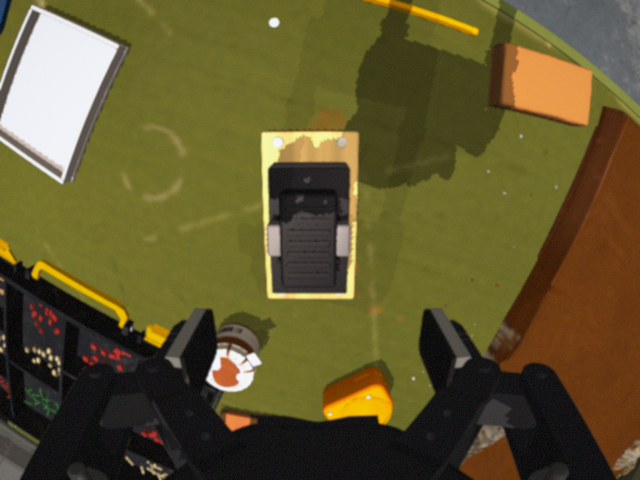

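Wrist view: the cover is centred at about (309,230), with grey buttons at (274,240) and (342,240) and the foot spanning columns 262–358. Next I measure the button and foot positions.

```bash
python3 - <<'E'
from h import *
s=readout.get_state();im=cv2.imread("pics/w1.png");hsv=cv2.cvtColor(im,cv2.COLOR_BGR2HSV)
T=Rq(s["ee_rot"]);P=np.array(s["position"])
loc=lambda w:((w-P)@T*1000)[:,:2]
g=((hsv[...,1]<60)&(hsv[...,2]>90)&(hsv[...,2]<225)).astype(np.uint8);g[:215]=0;g[265:]=0;g[:,:255]=0;g[:,365:]=0
n,l,st,c=cv2.connectedComponentsWithStats(g)
for k in range(1,n):
    if st[k,4]>60:
        x,y,w,h,a=st[k];print(st[k]);print(" box corners z.065",loc(castw(s,[[x,y],[x+w-1,y+h-1],[x+w/2-.5,y+h/2-.5]],.065)).round(1).tolist(),"z.05",loc(castw(s,[[x,y+h/2],[x+w-1,y+h/2]],.05)).round(1).tolist())
# foot
f=((hsv[...,0]<35)&(hsv[...,2]>150)&(hsv[...,1]>30)&(hsv[...,1]<150)).astype(np.uint8);f[:120]=0;f[310:]=0;f[:,:250]=0;f[:,370:]=0
n,l,st,c=cv2.connectedComponentsWithStats(f);m=np.isin(l,[k for k in range(1,n) if st[k,4]>100])
w=castw(s,np.argwhere(m)[:,::-1],.009)[:,:2].astype(np.float32)*1000
print("foot",cv2.minAreaRect(w), loc(np.array([[*(np.array(cv2.minAreaRect(w)[0])/1000),.009]])))
b=((hsv[...,2]<75)).astype(np.uint8);b[:150]=0;b[300:]=0;b[:,:264]=0;b[:,354:]=0
w=castw(s,np.argwhere(b)[:,::-1],.048)[:,:2].astype(np.float32)*1000
print("tool y dir deg",np.degrees(np.arctan2(T[1,1],T[0,1])))
E
```

```text
[267 225  14  32 405]
 box corners z.065 [[10.0, -35.1], [-13.3, -26.6], [-1.5, -30.9]] z.05 [[-6.8, -37.7], [-6.8, -27.8]]
[336 225  14  32 420]
 box corners z.065 [[9.9, 13.6], [-13.3, 23.3], [-1.5, 18.4]] z.05 [[-6.8, 14.5], [-6.8, 24.4]]
foot ((547.073486328125, 163.278076171875), (151.33335876464844, 81.18779754638672), 21.402084350585938) [[-1.08508483 -6.1906658 ]]
tool y dir deg 111.53234664994767
```

```bash
python3 -m handwheel '[[[-1,-6,20],[0,0,0],-1],[[0,0,30],[0,0,0],-1],[[0,0,30],[0,0,0],-1],[[0,0,25],[0,0,0],-1],[[0,0,10],[0,0,0],-0.6],[[0,0,5],[0,0,0],-0.5],[[0,0,0],[0,0,0],-0.46],[[0,0,0],[0,0,0],-0.46],[[0,0,0],[0,0,0],-0.46],[[0,0,0],[0,0,0],-0.46]]' 20
python3 - <<'E'
from h import *
im=vision.get_image("wrist");cv2.imwrite("pics/w2.png",im[150:480,120:520])
E
```

```text
clock: 3.65
position: [0.5466, 0.1634, 0.0517]
ee_rot: [0.0, -0.187, 0.982, 0.0]
contact_force: [-0.5, -0.8, 0.2]
width: 0.0624
gripper_force: 0.0
```

View pics/w2.png

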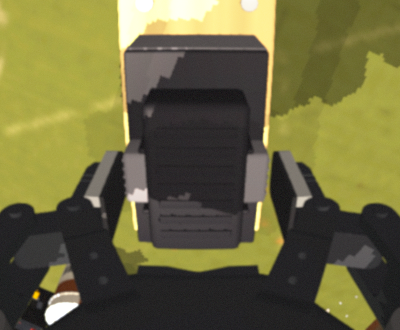

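The pads straddle the buttons evenly: left gap at about (122,185) in the crop, right gap at about (270,180). Next I close in small steps and feel for contact.

```bash
python3 -m handwheel '[[[0,0,1],[0,0,0],-0.40],[[0,0,0],[0,0,0],-0.385],[[0,0,0],[0,0,0],-0.37],[[0,0,0],[0,0,0],-0.37],[[0,0,0],[0,0,0],-0.37]]' 20
python3 -c "
from h import *
s=readout.get_state();print((Rq(s['ee_rot']).T@s['contact_force']).round(2),s['gripper_force'])"
```

```text
clock: 4.32
position: [0.5466, 0.1632, 0.0504]
ee_rot: [0.0, -0.187, 0.982, -0.0]
contact_force: [1.3, -0.3, 1.3]
width: 0.0583
gripper_force: 2.2
[-1.05 -0.78 -1.28] 2.1658598072826862
```

```bash
cat > f.py <<'E'
from h import *
import sys
s=readout.get_state();print("tool F",(Rq(s['ee_rot']).T@s['contact_force']).round(2),"M",(Rq(s['ee_rot']).T@s['moment']).round(3),"grip",round(s['gripper_force'],2),"w",round(s['width']*1000,2),"z",round(s['position'][2]*1000,2),(Rq(s['ee_rot']).T@s['position']*1000).round(2))
E
python3 -m handwheel '[[[0,0,0],[0,0,0],-0.35],[[0,0,0],[0,0,0],-0.34],[[0,0,-0.2],[0,0,0],-0.33],[[0,0,0],[0,0,0],-0.33]]';python3 f.py; python3 -m handwheel '[[[0,0,0],[0,0,0],-0.33]]' >/dev/null; python3 f.py;python3 -m handwheel '[[[0,0,0],[0,0,0],-0.33]]' >/dev/null; python3 f.py;python3 -m handwheel '[[[0,0,0],[0,0,0],-0.33]]' >/dev/null; python3 f.py
```

```text
clock: 4.82
position: [0.5466, 0.1633, 0.0507]
ee_rot: [0.0, -0.187, 0.982, -0.0]
contact_force: [1.3, -1.4, 4.6]
width: 0.0566
gripper_force: 4.6
tool F [-0.65 -1.75 -4.55] M [0.335 0.054 0.05 ] grip 4.56 w 56.62 z 50.7 [-568.36  -49.26  -50.42]
tool F [-0.79 -1.76 -4.75] M [0.366 0.076 0.016] grip 4.55 w 57.17 z 50.72 [-568.38  -49.25  -50.42]
tool F [ 0.83 -1.43 -5.58] M [0.325 0.021 0.021] grip 4.54 w 56.67 z 50.68 [-568.36  -49.23  -50.41]
tool F [ 0.76 -1.8  -5.32] M [ 0.344  0.112 -0.003] grip 4.54 w 56.9 z 50.7 [-568.4   -49.22  -50.4 ]
```

```bash
python3 -m handwheel '[[[0,-0.2,-0.4],[0,0,0],-0.33],[[0,0,0],[0,0,0],-0.33],[[0,0,0],[0,0,0],-0.33]]';python3 f.py; python3 -m handwheel '[[[0,0,-0.4],[0,0,0],-0.33],[[0,0,0],[0,0,0],-0.33]]' >/dev/null; python3 f.py;python3 -m handwheel '[[[0,0,0],[0,0,0],-0.33]]' >/dev/null; python3 f.py
```

```text
clock: 5.58
position: [0.5466, 0.1632, 0.0507]
ee_rot: [0.0, -0.187, 0.982, 0.0]
contact_force: [1.9, -1.8, 1.9]
width: 0.0568
gripper_force: 4.4
tool F [-1.08 -2.33 -1.92] M [ 0.231 -0.135  0.019] grip 4.41 w 56.78 z 50.74 [-568.32  -49.23  -50.62]
tool F [-1.94 -1.09  0.89] M [ 0.134 -0.079  0.073] grip 4.36 w 56.66 z 50.81 [-567.63  -49.04  -51.47]
tool F [-0.54 -0.64  0.77] M [ 0.117 -0.057  0.053] grip 4.39 w 56.63 z 50.86 [-567.58  -49.08  -51.56]
```

```bash
python3 -m handwheel '[[[0,0,-0.2],[0,0,0],-0.305],[[0,-0.1,-0.2],[0,0,0],-0.28],[[0,0,0],[0,0,0],-0.28],[[0,0,0],[0,0,0],-0.28]]';python3 f.py; python3 -m handwheel '[[[0,0,0],[0,0,0],-0.28]]' >/dev/null; python3 f.py
```

```text
clock: 6.45
position: [0.5463, 0.1631, 0.0516]
ee_rot: [-0.0, -0.187, 0.982, 0.0]
contact_force: [0.1, -0.2, -2.4]
width: 0.0549
gripper_force: 7.2
tool F [-0.05 -0.25  2.43] M [ 0.006  0.011 -0.008] grip 7.18 w 54.91 z 51.64 [-568.02  -49.24  -51.79]
tool F [-0.51  0.66  1.  ] M [-0.018 -0.025 -0.05 ] grip 7.18 w 54.65 z 51.72 [-568.15  -49.36  -51.7 ]
```

```bash
python3 -m handwheel '[[[0,0,0],[0,0,0],-0.255],[[0,0,-0.1],[0,0,0],-0.23],[[0,0,0],[0,0,0],-0.23],[[0,0,0],[0,0,0],-0.23]]';python3 f.py; python3 -m handwheel '[[[0,0,0],[0,0,0],-0.23]]' >/dev/null; python3 f.py
```

```text
clock: 7.08
position: [0.5465, 0.1631, 0.0518]
ee_rot: [0.0, -0.187, 0.982, 0.0]
contact_force: [-0.2, -0.5, -2.0]
width: 0.0531
gripper_force: 10.0
tool F [ 0.32 -0.37  2.03] M [-0.009 -0.032 -0.018] grip 10.03 w 53.06 z 51.83 [-568.19  -49.42  -51.77]
tool F [0.4  0.3  2.02] M [ 0.042  0.056 -0.019] grip 10.03 w 52.89 z 51.83 [-568.21  -49.42  -51.77]
```

```bash
python3 -m handwheel '[[[0,0,0],[0,0,0],-0.205],[[0,0,0],[0,0,0],-0.18],[[0,0,0],[0,0,0],-0.18]]';python3 f.py; python3 -m handwheel '[[[0,0,0],[0,0,0],-0.18]]' >/dev/null; python3 f.py
```

```text
clock: 7.58
position: [0.5466, 0.163, 0.0521]
ee_rot: [0.0, -0.187, 0.982, 0.0]
contact_force: [-2.0, -0.8, 2.5]
width: 0.0507
gripper_force: 12.8
tool F [ 2.17 -0.01 -2.51] M [ 0.006  0.184 -0.007] grip 12.85 w 50.7 z 52.09 [-568.22  -49.47  -51.94]
tool F [ 1.94  0.32 -2.06] M [-0.003  0.202 -0.001] grip 12.86 w 50.86 z 52.06 [-568.2   -49.46  -51.94]
```

```bash
python3 -m handwheel '[[[0,0,-0.25],[0,0,0],-0.16],[[0.1,0,-0.25],[0,0,0],-0.14],[[0,0,0],[0,0,0],-0.14]]';python3 f.py; python3 -m handwheel '[[[0,0,0],[0,0,0],-0.14]]' >/dev/null; python3 f.py
```

```text
clock: 8.07
position: [0.5465, 0.163, 0.0524]
ee_rot: [0.0, -0.187, 0.982, 0.0]
contact_force: [0.2, -0.6, 3.6]
width: 0.0488
gripper_force: 15.1
tool F [ 0.05 -0.66 -3.65] M [ 0.015  0.181 -0.061] grip 15.05 w 48.83 z 52.4 [-568.18  -49.43  -52.22]
tool F [ 1.3  -1.09 -2.68] M [-0.004  0.155  0.036] grip 15.07 w 48.9 z 52.4 [-568.21  -49.47  -52.23]
```

```bash
python3 -m handwheel '[[[0,0,-0.4],[0,0,0],-0.13],[[0,0,-0.2],[0,0,0],-0.12],[[0,0,0],[0,0,0],-0.11],[[0,0,0],[0,0,0],-0.10],[[0,0,0],[0,0,0],-0.10]]' 20;python3 f.py; python3 -m handwheel '[[[0,0,0],[0,0,0],-0.10]]' >/dev/null; python3 f.py
```

```text
clock: 8.82
position: [0.5465, 0.163, 0.0528]
ee_rot: [0.0, -0.187, 0.982, 0.0]
contact_force: [0.9, -0.1, -0.3]
width: 0.0472
gripper_force: 17.5
tool F [-0.83 -0.43  0.28] M [ 0.058 -0.099 -0.023] grip 17.49 w 47.17 z 52.76 [-568.12  -49.45  -52.73]
tool F [-0.26  0.68  0.47] M [ 0.004 -0.034 -0.033] grip 17.46 w 47.21 z 52.78 [-568.02  -49.47  -52.84]
```

```bash
python3 -m handwheel '[[[0,0,-0.1],[0,0,0],-0.07],[[0,0,0],[0,0,0],-0.03],[[0,0,0],[0,0,0],-0.03]]' 22;python3 f.py; python3 -m handwheel '[[[0,0,-0.5],[0,0,0],-0.03],[[0,0,-0.5],[0,0,0],-0.03],[[0,0,0],[0,0,0],-0.03]]'; python3 f.py
```

```text
clock: 9.32
position: [0.5463, 0.163, 0.0529]
ee_rot: [-0.0, -0.187, 0.982, 0.0]
contact_force: [0.2, 0.7, -1.5]
width: 0.047
gripper_force: 22.8
tool F [-0.41  0.58  1.51] M [ 0.008 -0.031 -0.001] grip 22.81 w 47.03 z 52.91 [-567.9   -49.38  -53.09]
clock: 9.7
position: [0.5464, 0.163, 0.054]
ee_rot: [0.0, -0.187, 0.982, 0.0]
contact_force: [0.2, 0.8, -1.0]
width: 0.0472
gripper_force: 22.8
tool F [-0.5   0.68  0.98] M [0.024 0.003 0.008] grip 22.83 w 47.17 z 54.02 [-568.06  -49.44  -53.99]
```

```bash
python3 -m handwheel '[[[0,0,-1],[0,0,0],-0.03],[[0,0,-1],[0,0,0],-0.03],[[0,0,-1],[0,0,0],-0.03],[[0,0,-1],[0,0,0],-0.03]]'; python3 f.py;  python3 -m handwheel '[[[0,0,-2],[0,0,0],-0.03],[[0,0,-2],[0,0,0],-0.03],[[0,0,-2],[0,0,0],-0.03]]'; python3 f.py
```

```text
clock: 10.2
position: [0.5464, 0.163, 0.0581]
ee_rot: [0.0, -0.187, 0.982, 0.0]
contact_force: [-0.7, -1.2, -0.9]
width: 0.0468
gripper_force: 22.8
tool F [ 1.1  -0.88  0.91] M [ 0.05   0.028 -0.007] grip 22.85 w 46.78 z 58.11 [-568.09  -49.45  -58.05]
clock: 10.58
position: [0.5465, 0.163, 0.0642]
ee_rot: [0.0, -0.187, 0.982, 0.0]
contact_force: [0.8, 0.5, -2.3]
width: 0.0472
gripper_force: 22.8
tool F [-0.93  0.18  2.28] M [-0.033 -0.015 -0.016] grip 22.85 w 47.21 z 64.21 [-568.12  -49.47  -64.1 ]
```

Free of the catches, with forces about equal to the cover's weight. Lifting clear.

```bash
python3 -m handwheel '[[[0,0,-3],[0,0,0],-0.03],[[0,0,-3],[0,0,0],-0.03],[[0,0,-3],[0,0,0],-0.03],[[0,0,-3],[0,0,0],-0.03],[[0,0,-3],[0,0,0],-0.03],[[0,0,-4],[0,0,0],-0.03],[[0,0,-6],[0,0,0],-0.03],[[0,0,-10],[0,0,0],-0.03],[[0,0,-12],[0,0,0],-0.03],[[0,0,-12],[0,0,0],-0.03],[[0,0,-12],[0,0,0],-0.03],[[0,0,-8],[0,0,0],-0.03],[[0,0,0],[0,0,0],-0.03],[[0,0,0],[0,0,0],-0.03]]'; python3 f.py
python3 - <<'E'
from h import *
s=readout.get_state();T=Rq(s["ee_rot"]);print("to tray, tool mm",(T.T@(np.array([.515,-.124,0])-np.array(s["position"]))*1000).round(1))
cv2.imwrite("pics/s3.png",vision.get_image("scene"))
E
```

```text
clock: 12.32
position: [0.5461, 0.1629, 0.1426]
ee_rot: [-0.0, -0.187, 0.982, 0.0]
contact_force: [1.1, 0.3, -1.6]
width: 0.0471
gripper_force: 22.9
tool F [-1.14 -0.14  1.62] M [ 0.012 -0.035 -0.022] grip 22.88 w 47.05 z 142.65 [-567.61  -49.33 -143.09]
to tray, tool mm [ 134.3 -255.4  142.7]
```

View pics/s3.png

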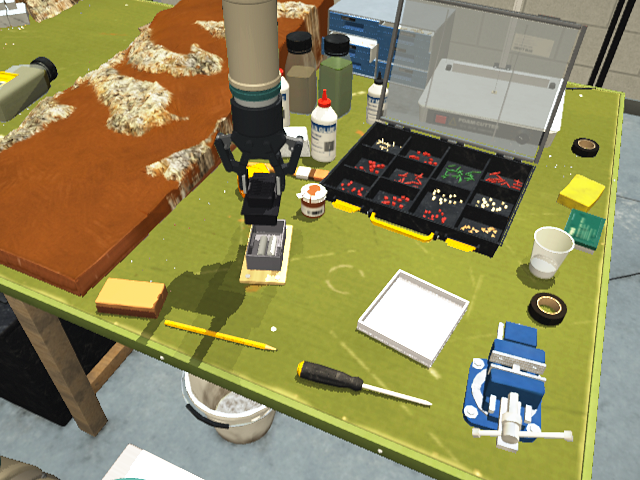

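The cover is held level above the open box at (262,200), and the tray is clear at (413,315). Carrying the cover over.

```bash
python3 -m handwheel '[[[7,-13,0],[0,0,0],-0.03],[[17,-32,0],[0,0,0],-0.03],[[17,-32,0],[0,0,0],-0.03],[[17,-32,0],[0,0,0],-0.03],[[17,-32,0],[0,0,0],-0.03],[[17,-32,0],[0,0,0],-0.03],[[17,-32,0],[0,0,0],-0.03],[[17,-32,0],[0,0,0],-0.03],[[8,-18,0],[0,0,0],-0.03],[[0,0,0],[0,0,0.75],-0.03],[[0,0,0],[0,0,0.75],-0.03],[[0,0,0],[0,0,0.75],-0.03],[[0,0,0],[0,0,0.75],-0.03],[[0,0,10],[0,0,0.75],-0.03],[[0,0,20],[0,0,0.75],-0.03],[[0,0,20],[0,0,0.75],-0.03],[[0,0,10],[0,0,0],-0.03],[[0,0,0],[0,0,0],-0.03],[[0,0,0],[0,0,0],-0.03]]'; python3 f.py
python3 - <<'E'
from h import *
s=readout.get_state();T=Rq(s["ee_rot"]);print("to tray, tool mm",(T.T@(np.array([.515,-.124,.037])-np.array(s["position"]))*1000).round(1))
cv2.imwrite("pics/s4.png",vision.get_image("scene")[200:400,300:520])
E
```

```text
clock: 14.75
position: [0.5162, -0.1236, 0.0836]
ee_rot: [0.001, 0.086, 0.996, -0.0]
contact_force: [0.5, -0.1, -0.9]
width: 0.0469
gripper_force: 23.1
tool F [-0.52  0.    0.88] M [0.07  0.009 0.028] grip 23.11 w 46.85 z 83.63 [-529.89  -33.22  -82.91]
to tray, tool mm [ 1.2 -0.6 46.6]
```

View pics/s4.png

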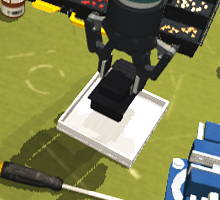

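The cover is above the middle of the tray at crop (113,90), aligned with it. Lowering slowly.

```bash
python3 -m handwheel '[[[0.5,0,10],[0,0,0],-0.03],[[0,0,12],[0,0,0],-0.03],[[0,0,10],[0,0,0],-0.03],[[0,0,5],[0,0,0],-0.03],[[0,0,3],[0,0,0],-0.03],[[0,0,2],[0,0,0],-0.03],[[0,0,1],[0,0,0],-0.03],[[0,0,0],[0,0,0],-0.03],[[0,0,0],[0,0,0],-0.03]]'; python3 f.py; for i in 1 2 ; do python3 -m handwheel '[[[0,0,1],[0,0,0],-0.03],[[0,0,0],[0,0,0],-0.03]]' >/dev/null; python3 f.py;done
```

```text
clock: 15.92
position: [0.5153, -0.1234, 0.0402]
ee_rot: [0.0, 0.086, 0.996, -0.0]
contact_force: [-0.1, 0.6, -1.7]
width: 0.0468
gripper_force: 23.1
tool F [0.18 0.56 1.73] M [-0.     0.003  0.05 ] grip 23.08 w 46.8 z 40.19 [-528.83  -32.77  -39.95]
tool F [-0.44 -0.48  0.86] M [-0.02   0.038  0.008] grip 23.08 w 46.84 z 38.97 [-528.61  -32.77  -38.99]
tool F [0.04 0.31 1.79] M [-0.029 -0.039  0.004] grip 23.08 w 47.09 z 37.9 [-528.55  -32.76  -38.01]
```

```bash
for i in 1 2 3 ; do python3 -m handwheel '[[[0,0,0.6],[0,0,0],-0.03],[[0,0,0],[0,0,0],-0.03]]' >/dev/null; python3 f.py;done
```

```text
tool F [ 0.53 -0.04  1.75] M [-0.072 -0.009 -0.048] grip 23.08 w 47.17 z 37.33 [-528.63  -32.76  -37.39]
tool F [0.51 0.19 0.8 ] M [0.046 0.041 0.063] grip 23.32 w 46.47 z 36.88 [-528.73  -32.75  -36.79]
tool F [ 1.59  0.23 -5.51] M [-0.005  0.215  0.031] grip 24.4 w 47.05 z 36.83 [-528.79  -32.8   -36.58]
```

Seated on the tray floor. Releasing gradually.

```bash
python3 -m handwheel '[[[0,0,-0.2],[0,0,0],-0.13],[[0,0,0],[0,0,0],-0.18],[[0,0,0.4],[0,0,0],-0.23],[[0,0,0.4],[0,0,0],-0.28],[[0,0,0.4],[0,0,0],-0.33],[[0,0,0.4],[0,0,0],-0.38],[[0,0,0],[0,0,0],-0.45],[[0,0,0],[0,0,0],-0.7],[[0,0,0],[0,0,0],-0.8],[[0,0,0],[0,0,0],-0.8]]' 20; python3 f.py
python3 -m handwheel '[[[0,0,-5],[0,0,0],-0.8],[[0,0,-15],[0,0,0],-0.8],[[0,0,-30],[0,0,0],-0.8],[[0,0,-30],[0,0,0],-0.8],[[0,0,-30],[0,0,0],-0.8],[[0,0,-30],[0,0,0],-0.8],[[0,0,0],[0,0,0],-0.8],[[0,0,0],[0,0,0],-0.8]]'; python3 f.py
python3 - <<'E'
from h import *
cv2.imwrite("pics/w5.png",vision.get_image("wrist"));cv2.imwrite("pics/s5.png",vision.get_image("scene"))
E
```

```text
clock: 18.42
position: [0.5152, -0.1234, 0.0349]
ee_rot: [0.0, 0.086, 0.996, 0.0]
contact_force: [-0.1, 0.3, 0.3]
width: 0.0768
gripper_force: 0.0
tool F [ 0.16  0.26 -0.27] M [-0.003 -0.026 -0.009] grip 0.0 w 76.8 z 34.86 [-528.75  -32.83  -34.75]
clock: 19.42
position: [0.5147, -0.1232, 0.1748]
ee_rot: [-0.0, 0.086, 0.996, 0.0]
contact_force: [-0.0, 0.1, -1.0]
width: 0.0767
gripper_force: 0.0
tool F [0.03 0.14 1.02] M [-0.036 -0.035  0.091] grip 0.0 w 76.7 z 174.78 [-528.18  -32.69 -174.87]
```

View pics/w5.png

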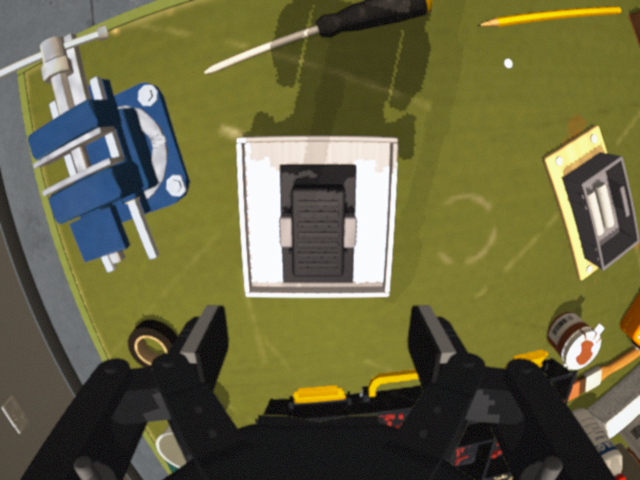

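View pics/s5.png

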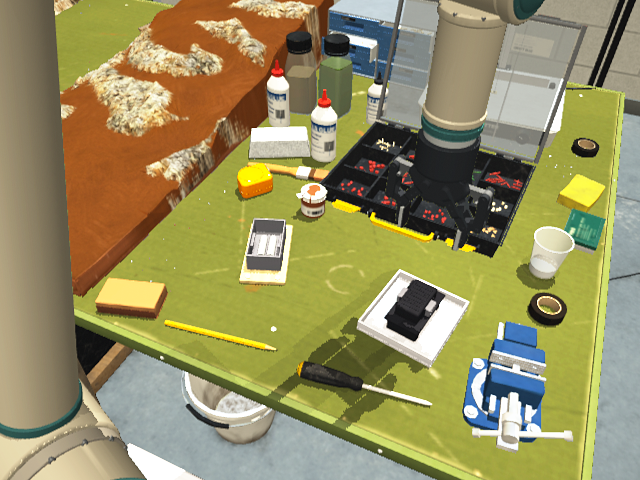

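The cover sits flat and centred in the tray (wrist view (318,225), tray centred at (318,217)), the gripper is clear, and the bystanders have not moved. Handing in.

```bash
python3 -c "
from rig import manip
print(manip.sign_off())"
```

```text
the job is handed in; nothing more can be done
None
```

The battery box is open: the cover was lifted straight up off it and laid flat, right way up, in the middle of the tray and released; the paint pot, tape measure and screwdriver were left in place, and the job is handed in (no verdict was returned).

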